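# Open the push-and-turn vial in the sliding opening aid

### The arm

A 6-joint arm with a two-finger parallel gripper is mounted at the origin on the work surface. World frame = base frame: x ahead of the robot, y to its left, z up, the work surface at z = 0. Lengths are in m, angles in rad, forces in N, time in s.
With the tool pointing down it reaches from about 0.375 to 0.75 m from the base axis. Payload 9 kg.
Tool frame: the origin (TCP) lies midway between the tips of the shut fingers; the grasp point (between the pads) lies 19 mm behind it; z points along the fingers, y is the line along which they close (so a half turn about z gives the same grasp; the last joint's range is limited). The gripper opens to 85 mm and grips with 20 to 120 N. Pads are 22 mm wide; open, the fingers measure 114 mm over their backs; the gripper's body (76 mm by 85 mm) begins 54 mm behind the grasp point. The pads swing forward as they close: fully open they stand 13 mm farther back than shut.
Start: joints at [-1.451, 0.104, 0.097, 1.564, 0, 1.353], TCP at [0.199, -0.566, 0.231] pointing down, gripper open.
Joint ranges: [-2.99, 2.99], [-0.84, 1.86], [-1.1, 1.16], [-1.84, 2.11], [-1.51, 1.56], [-3.14, 3.14]. Speed limits (rad/s): [2.22, 2.22, 2.57, 3.14, 3.14, 3.14].

### API

Orientations are given as a rotation vector (axis times angle).
In Python, from cell import bot, capture, order gives the robot as it stands. The module is installed in compiled form; this text tells all that it offers.
- The arm moves only by the tool servo_tool, never from a script. Its argument "motion" is a list of rows, each a list of 2 entries, a list of its own where there are three numbers: the shift along the tool's x, y, z scaled (see below), then the turn, a rotation vector about the tool's x, y, z scaled (see below). In form: [[[dx, dy, dz], [wx, wy, wz]], ...]. A call has exactly 10 rows; each row is the pose to reach, as a shift and turn from the pose commanded when the call began, along the tool's axes at that moment; what a row does not reach only later rows make up. The controller multiplies each number of a shift by 0.3 m and each number of a turn by 120 degrees. A row lasts 1/8 s, in which the tool goes at most 62.5 mm and 10.7 degrees, less where a joint would pass 70% of its speed; a pose out of reach is approached as far as the arm can. A call with a number of a shift or a turn outside -1 to 1 is refused whole. A call with a gripper value outside its range is refused whole. "grip" is the closure, from -1 (fully open) to 1 (shut), set as the call begins (left out, the last holds). The fingers move at their own pace and stop on an object; "grip_force" is the grip in N (left out, the last holds). Time passes only in rows, so rows that repeat a pose let the fingers close, or fill a call up. It gives the time, the measured TCP pose, the force, the opening and the grip force at its end, in the units of the state.
- bot.get_obs(): the state, without advancing time (a new reading comes with each control period).
- capture(name): name is "scene" or "top" or "wrist"; returns a dict with "pixels" (400x640x3 uint8, red, green, blue), "camera_matrix" (3x3 intrinsics, pixels), "xyz" and "attitude" of the camera in the world. Camera axes: x right, y up, looking along -z (the intrinsics and any distortion apply to the point x, -y, -z); pixel columns grow to the right and rows downward; lengths in m; the calibration is good to about 2 mm. A picture is of the moment at which its call begins. There is no depth.
- order.close_job(): hands the job in; it is judged then, once.
The state is a dict: "clock": time; "joints": joint angles; "qd": joint speeds; "joint_efforts": joint torques, N m; "ee_pos": TCP position; "ee_rot": TCP orientation; "force": force on the tool from outside, world axes, zero at the start; "wrist_torque": the same for the moment, N m; "opening": opening from 0.0 (shut) to 1.0 (fully open); "finger_force": force on a finger pad.
Only numpy, scipy, OpenCV 4.12 (cv2) and the standard library are available. Lean on these libraries where they do the work, as an engineer would, in place of code of your own. Each camera call takes 0.05 s, during which the arm holds its last target. There are 200 camera calls.

### The job

Slide the carrier of the wooden opening aid along its rails until its roller clicks into the detent of the opening station, and leave it there. Then press the safety cap of the medicine vial down, keep it pressed while twisting it anticlockwise (seen from above) until it is free, and lift it off. Finish while still holding the cap in the gripper, level, a few centimetres straight above the open vial; leave the other things on the table alone.

Things in the scene. Friction and masses are not known exactly. Their poses are not given: they have to be found in the camera images.
- aid: Fixed opening aid: a birch plank 136 x 370 mm, 15 mm thick, flat on the table, with two low aluminium rails and a wooden stop block at each end (top 41 mm above the table). Origin: centre of its underside. Its y axis runs along the rails, from the starting end towards the opening station; z is up.
- carrier (a joint): Slide of the wooden carrier (slab 100 x 170 mm, top 44 mm above the table) along the aid's +y axis, in m: 0 at the starting end, where it starts, 0.16 at the far stop; it reads 0.07 to 0.13 at the station. Sliding takes 1 to 2 N, passing a ridge 5 to 12 N.
- peg_center (a point): Centre (half-way up) of the round upright wooden peg fixed on the carrier, the handle for sliding it: 22 mm in diameter, 76 mm tall, from 44 to 120 mm above the table. Axes as the aid's. It stands 100 mm behind (-y of) the vial's axis.
- cap_seat (a point): Point on the vial's axis where the cap's centre sits when locked, 144 mm above the table; moves with the carrier, axes as the aid's. Inside the cap are the vial's 28 mm neck with two bayonet ledges (43 mm over them) and a white sprung disc, 24 mm in diameter, whose top is at most 10 mm above this point: the cap is clear of the vial once raised 25 mm.
- cap_center (a point): Centre (half-way up) of the loose white ribbed push-and-turn cap: an upside-down cup 54 mm in diameter, 26 mm high, about 30 g; z up. It starts locked on the vial, its axes along those of cap_seat. Grip it from above across any diameter; its skirt is 3 mm wider all round than the vial below, so fingertips may reach below its lower edge.
- cap: The same cap, same origin. A spring holds it up with 5 N; it goes down 8 mm at most (about 10 N) and must be down 6 to 7 mm to pass the safety teeth, from about 0.06 until 1.0 rad of anticlockwise turn seen from above (positive about z). It lifts straight off when turned 1.05 to 2.2 rad (1.2 to 1.5 is right). Clockwise is blocked.
- trays: Two stacked wooden trays, 300 x 240 mm, 85 mm high, with two green plates inside; fixed. Origin: centre of the underside. Not to be handled.
- jam_jar: Glass jam jar with clip-lock lid, 82 mm in diameter, 105 mm high. Origin: centre of its underside. To be left alone.
- sugar_bowl: White ceramic sugar bowl with lid, 100 mm in diameter, 130 mm over its handles, 98 mm high. Origin: centre of its underside. To be left alone.
- scoop: Steel coffee scoop, 145 mm long, 30 mm high, lying along its x axis. Origin: on its underside, near mid-length. To be left alone.
- station (a point): The opening station, the only detent: mid-point between two small steel ridges (4 mm high, 16 mm apart, across the rails), at their top, on an aluminium clip 40 mm long set on the aid's +x edge, fixed but in a different place along the edge each time; axes as the aid's.
- vial_base (a point): Centre of the vial's bottom, on the carrier, 44 mm above the table; axes as the aid's. The amber vial, 47 mm in diameter, its shoulder 119 mm above the table, is clamped in a wooden collar (68 mm in diameter, top 68 mm above the table) fixed on the carrier: it can neither turn nor come out.
- roller_point (a point): Point under the sprung steel roller on the carrier's +x side, half-way along the carrier; axes as the aid's. The carrier is at the station when this point and station agree along the aid's y; the roller then lies between the ridges and holds the carrier there to about 1 mm. The roller yields upwards when it passes a ridge.

How it is judged:
On the way, in this order (a step that is already met when the one before it is completed fails the run):
1. the carrier rests in the detent of the opening station (y of roller_point in the frame of station between -0.004 and 0.004 m and velocity of joint carrier between -0.01 and 0.01 m/s), for 0.3 s.
2. the cap is pressed down while still locked, the carrier in the detent (z of cap_center in the frame of cap_seat below -0.004 m and angle between the x axis of cap and the x axis of cap_seat, either way round below 0.2 rad and y of roller_point in the frame of station between -0.005 and 0.005 m), for 0.05 s.
3. the cap has been twisted free, still on the vial (angle between the x axis of cap and the x axis of cap_seat, either way round above 0.9 rad and z of cap_center in the frame of cap_seat below 0.01 m and horizontal distance between cap_center and cap_seat below 0.006 m and y of roller_point in the frame of station between -0.005 and 0.005 m), for 0.05 s.
At the end, for the whole second after the job is handed in: The cap is held still in the fingers, 28 to 150 mm above its seat (clear of the vial), within 25 mm of the vial's axis and level to 0.3 rad; the carrier is still in the opening station's detent (within 5 mm along the rails) (z of cap_center in the frame of cap_seat between 0.028 and 0.15 m and horizontal distance between cap_center and cap_seat below 0.025 m and angle between cap's own z axis and vertical below 0.3 rad and contact force between cap and the fingers above 1 N and linear speed of cap below 0.02 m/s and y of roller_point in the frame of station between -0.005 and 0.005 m); the arm keeps its last pose, push and grip.
It fails at once if the jam jar, the sugar bowl or the scoop is moved more than 20 mm or tipped (distance of any of jam_jar, sugar_bowl, scoop from where it was at the start of the episode above 0.02 m or angle between any of jam_jar, sugar_bowl's own z axis and vertical above 0.3 rad).
It also fails if it takes over 48 s, if anything falls off the work surface, if the arm or the gripper's body presses on something with over 40 N, if the wrist force passes 120 N, or if a joint passes its speed limit or range.

## Working session

There is one attempt and no reset: what is moved stays moved. The work goes in short steps, Python scripts to look and compute and a tool call to move; the robot and the scene stay as the last step left them, time stands still between calls to the robot, and variables do not carry over. Pictures are saved under pics/ and viewed, at most 10 in all, crops included, and the job is handed in when it is done.

Besides the shell and the picture viewer there is one more tool, called after "Call:" as name(argument=value, ...), one argument or row to a line, values as JSON. servo_tool: Moves the arm, as the interface text tells. Its arguments: {"type":"object","properties":{"motion":{"type":"array"},"grip":{"type":"number"},"grip_force":{"type":"number"}},"required":["motion"]}

```bash
mkdir -p pics
cat > h.py <<'E'
import numpy as np, cv2, pickle
from scipy.spatial.transform import Rotation as R
from cell import bot, capture, order
def rot(a):
    a=np.array(a,float)
    return a if a.shape==(3,3) else R.from_rotvec(a).as_matrix()
def snap(n,f):
    c=capture(n); cv2.imwrite(f'pics/{f}.png',c['pixels'][:,:,::-1]); pickle.dump(c,open(f'pics/{f}.pkl','wb')); return c
def load(f): return pickle.load(open(f'pics/{f}.pkl','rb'))
def ray(c,u,v):
    K=np.array(c['camera_matrix']); d=np.linalg.inv(K)@[u,v,1]; d=rot(c['attitude'])@[d[0],-d[1],-d[2]]
    return np.array(c['xyz']),d/np.linalg.norm(d)
def plane(c,u,v,z):
    o,d=ray(c,u,v); return o+d*(z-o[2])/d[2]
def tri(c1,p1,c2,p2):
    A=np.zeros((3,3));b=np.zeros(3);L=[ray(c1,*p1),ray(c2,*p2)]
    for o,d in L:
        P=np.eye(3)-np.outer(d,d);A+=P;b+=P@o
    x=np.linalg.solve(A,b); return x,[np.linalg.norm((np.eye(3)-np.outer(d,d))@(x-o)) for o,d in L]
def proj(c,X):
    p=rot(c['attitude']).T@(np.array(X)-c['xyz']); q=np.array(c['camera_matrix'])@[p[0],-p[1],-p[2]]; return q[:2]/q[2]
E
python3 - <<'E'
from h import *
print(bot.get_obs())
ims=[]
for n in('scene','top','wrist'):
    c=snap(n,n+'0'); print(n,{k:np.round(v,4).tolist() for k,v in c.items() if k!='pixels'}, c.keys())
E
```

```text
{'clock': 0.0, 'joints': array([-1.45066555e+00,  1.04707537e-01,  9.64924928e-02,  1.56388276e+00,
        4.61378240e-05,  1.35311923e+00]), 'qd': array([ 0.00143687,  0.00074346,  0.0006605 ,  0.0008634 ,  0.00056367,
       -0.00070369]), 'joint_efforts': array([-2.79844680e-03, -5.56931591e+01,  5.03647935e+01,  1.68348796e-02,
       -7.31883883e-04,  2.21791822e-06]), 'ee_pos': array([ 0.19884878, -0.5657587 ,  0.23053027]), 'ee_rot': array([-3.09560735e+00, -5.27889762e-01, -1.71985965e-04]), 'force': array([ 0.01898203,  0.1286423 , -0.342128  ]), 'wrist_torque': array([0.02852748, 0.03320094, 0.00175403]), 'finger_force': 0.0, 'opening': 1.003771097170404}
scene {'camera_matrix': [[418.9396, 0.0, 318.33], [0.0, 418.9396, 200.5578], [0.0, 0.0, 1.0]], 'xyz': [0.9475, -0.5362, 1.0848], 'attitude': [0.5732, 0.1588, 0.5628]} dict_keys(['pixels', 'camera_matrix', 'xyz', 'attitude'])
top {'camera_matrix': [[376.6518, 0.0, 316.0346], [0.0, 376.6518, 198.3044], [0.0, 0.0, 1.0]], 'xyz': [0.4302, 0.0262, 1.2592], 'attitude': [0.1037, -0.1105, -1.545]} dict_keys(['pixels', 'camera_matrix', 'xyz', 'attitude'])
wrist {'camera_matrix': [[351.9115, 0.0, 323.1953], [0.0, 351.9115, 199.7753], [0.0, 0.0, 1.0]], 'xyz': [0.2725, -0.5397, 0.3736], 'attitude': [-0.2697, 0.1917, -1.2226]} dict_keys(['pixels', 'camera_matrix', 'xyz', 'attitude'])
```

View pics/scene0.png

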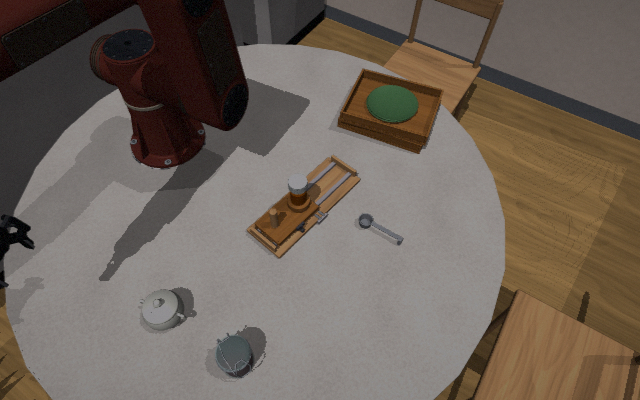

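View pics/top0.png

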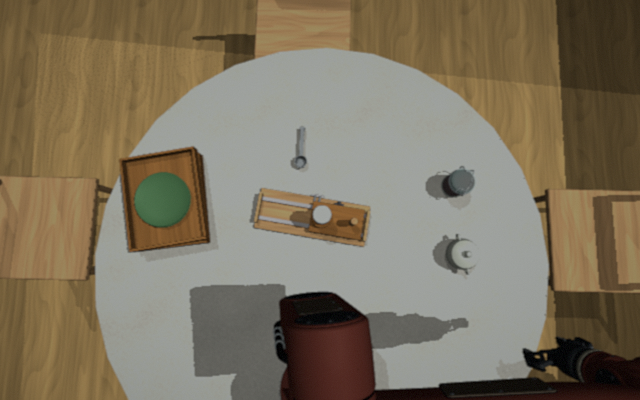

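The scene view shows the aid with the cap at about (298,184), peg at (272,215) and clip at about (321,217). The top view shows the cap at (322,214), peg at (353,222) and clip at about (317,197). Next I'll enlarge both.

Run:
```python
from h import *
a=cv2.imread('pics/scene0.png')[150:260,240:370];b=cv2.imread('pics/top0.png')[180:255,245:378]
a=cv2.resize(a,None,fx=3,fy=3,interpolation=cv2.INTER_CUBIC);b=cv2.resize(b,None,fx=3,fy=3,interpolation=cv2.INTER_CUBIC)
w=max(a.shape[1],b.shape[1]);p=lambda i:cv2.copyMakeBorder(i,0,0,0,w-i.shape[1],0)
cv2.imwrite('pics/z0.png',np.vstack([p(a),p(b)]))
s,t=load('scene0'),load('top0')
print('cap',tri(s,(298,182),t,(322,214)),'peg',tri(s,(272,209),t,(353,222)))
print('aid corners', [plane(t,u,v,0.041).round(3) for u,v in((261,190),(254,229),(370,207),(363,244))])
```

```text
cap (array([0.53774906, 0.00605014, 0.15553304]), [np.float64(0.002282429739913173), np.float64(0.0022824297399131254)]) peg (array([ 0.51786456, -0.08906367,  0.12551505]), [np.float64(0.0013298582350621323), np.float64(0.0013298582350621307)])
aid corners [array([0.621, 0.203, 0.041]), array([0.493, 0.221, 0.041]), array([ 0.574, -0.154,  0.041]), array([ 0.453, -0.131,  0.041])]
```

View pics/z0.png

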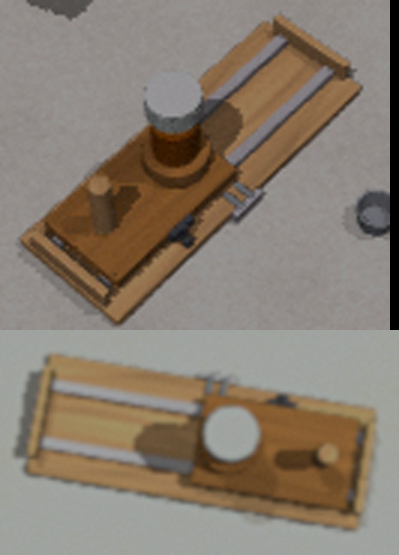

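The cap top comes out at about z 0.156 and the peg top at about 0.125, both as expected. The clip lies on the far edge ahead of the roller, and the aid's y axis is within 7–12° of world y. Next I'll plan the approach move.

```bash
cat >> h.py <<'E'
def go(pos,yaw):
    o=bot.get_obs(); M=rot(o['ee_rot']); p=o['ee_pos']; y0=np.arctan2(M[1,0],M[0,0])
    T=np.column_stack([[np.cos(yaw),np.sin(yaw),0],[np.sin(yaw),-np.cos(yaw),0],[0,0,-1]])
    print('clock',o['clock'],'pos',p.round(4),'yaw',y0.round(3),'q',o['joints'].round(2),'shift',(M.T@(np.array(pos)-p)/.3).round(3),'turn',(R.from_matrix(M.T@T).as_rotvec()/np.deg2rad(120)).round(3))
E
python3 - <<'E'
from h import *
c=load('wrist0'); A=rot(c['attitude']); o=bot.get_obs(); M=rot(o['ee_rot'])
print('cam in tool',M.T@(np.array(c['xyz'])-o['ee_pos']),'view dir in tool',-M.T@A[:,2],'right',M.T@A[:,0])
go([.51,-.09,.33],1.43)
E
```

```text
cam in tool [ 0.07825529 -0.00041444 -0.14291207] view dir in tool [-3.05698579e-01  4.42909684e-04  9.52128238e-01] right [-1.29860644e-04  9.99999863e-01 -5.06872728e-04]
clock 0.15 pos [ 0.1988 -0.5658  0.2307] yaw 0.338 q [-1.45  0.1   0.1   1.56 -0.    1.35] shift [ 1.504 -1.153 -0.33 ] turn [-0.    -0.    -0.521]
```

Call:
servo_tool(
  motion=[
    [[0.085,-0.0735,-0.03],[0,0,-0.026]],
    [[0.17,-0.147,-0.06],[0,0,-0.052]],
    [[0.255,-0.22,-0.09],[0,0,-0.078]],
    [[0.34,-0.294,-0.12],[0,0,-0.104]],
    [[0.425,-0.3675,-0.15],[0,0,-0.13]],
    [[0.51,-0.441,-0.18],[0,0,-0.156]],
    [[0.595,-0.5145,-0.21],[0,0,-0.182]],
    [[0.68,-0.588,-0.24],[0,0,-0.208]],
    [[0.765,-0.66,-0.27],[0,0,-0.234]],
    [[0.85,-0.735,-0.3],[0,0,-0.26]],
  ],
)

```text
clock: 1.4
ee_pos: [0.3667, -0.2725, 0.3214]
ee_rot: [-2.84, -1.344, 0.0]
force: [-0.4, -0.6, 0.3]
opening: 0.998
finger_force: 0.0
```

```bash
python3 -c "
from h import *
go([.535,.02,.33],1.43)"
```

```text
clock 1.4 pos [ 0.3667 -0.2725  0.3214] yaw 0.884 q [-0.93 -0.29 -0.11  1.75 -0.    1.33] shift [ 1.11  -0.185 -0.029] turn [-0.    -0.    -0.261]
```

Call:
servo_tool(
  motion=[
    [[0.11,-0.02,-0.03],[0,0,-0.026]],
    [[0.22,-0.04,-0.03],[0,0,-0.052]],
    [[0.33,-0.06,-0.03],[0,0,-0.078]],
    [[0.44,-0.08,-0.03],[0,0,-0.104]],
    [[0.55,-0.1,-0.03],[0,0,-0.13]],
    [[0.66,-0.12,-0.03],[0,0,-0.156]],
    [[0.77,-0.14,-0.03],[0,0,-0.182]],
    [[0.88,-0.15,-0.03],[0,0,-0.208]],
    [[1.0,-0.165,-0.03],[0,0,-0.261]],
    [[1.0,-0.165,-0.03],[0,0,-0.261]],
  ],
)

```text
clock: 2.65
ee_pos: [0.5192, -0.0087, 0.3297]
ee_rot: [-2.369, -2.062, 0.0]
force: [0.8, -1.8, 0.0]
opening: 1.002
finger_force: 0.0
```

```bash
python3 -c "
from h import *
o=bot.get_obs(); print(o['ee_pos'],o['qd'].round(3),o['joints'].round(2))
c=snap('wrist','w1')
for X in ([.538,.006,.157],[.518,-.089,.12]): print(proj(c,X))
"
```

```text
[ 0.51924809 -0.00870939  0.32971681] [-0.044 -0.027 -0.02   0.008 -0.013  0.021] [-0.27 -0.09  0.08  1.75  0.    1.44]
[341.79385115 157.72758556]
[332.52265117 238.89960849]
```

View pics/w1.png

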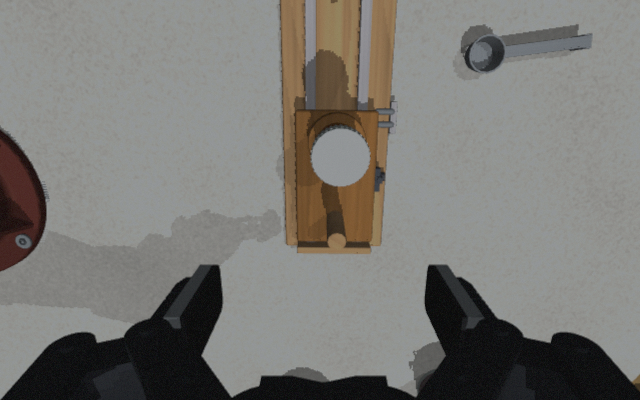

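The cap top is at about (341,156), the peg top at (337,240), the ridges at about (387,112) and (387,124), and the roller at about (380,179). Both predictions were within a few pixels. Next I'll zoom in on the roller and clip.

```bash
python3 -c "
from h import *
i=cv2.imread('pics/w1.png'); a=i[90:260,270:410]
cv2.imwrite('pics/z1.png',cv2.resize(np.clip(a*1.4,0,255).astype('uint8'),None,fx=3.5,fy=3.5,interpolation=cv2.INTER_CUBIC))
g=cv2.cvtColor(i,cv2.COLOR_BGR2HSV); m=((g[:,:,1]<40)&(g[:,:,2]>120)).astype('uint8')[100:200,300:375]
# aid left edge by saturation
P=[]
for v in range(5,240,5):
    e=np.where(g[v,250:310,1]>70)[0]
    if len(e): P.append((250+e[0],v))
P=np.array(P);print(P.tolist()); 
"
```

```text
[[280, 5], [280, 10], [281, 15], [281, 20], [281, 25], [281, 30], [281, 35], [281, 40], [281, 45], [281, 50], [282, 55], [282, 60], [282, 65], [282, 70], [282, 75], [282, 80], [282, 85], [283, 90], [283, 95], [283, 100], [283, 105], [283, 110], [283, 115], [283, 120], [283, 125], [283, 130], [284, 135], [284, 140], [284, 145], [284, 150], [284, 155], [284, 160], [284, 165], [284, 170], [284, 175], [285, 180], [285, 185], [285, 190], [285, 195], [285, 200], [285, 205], [285, 210], [286, 215], [286, 220], [286, 225], [286, 230], [286, 235]]
```

View pics/z1.png

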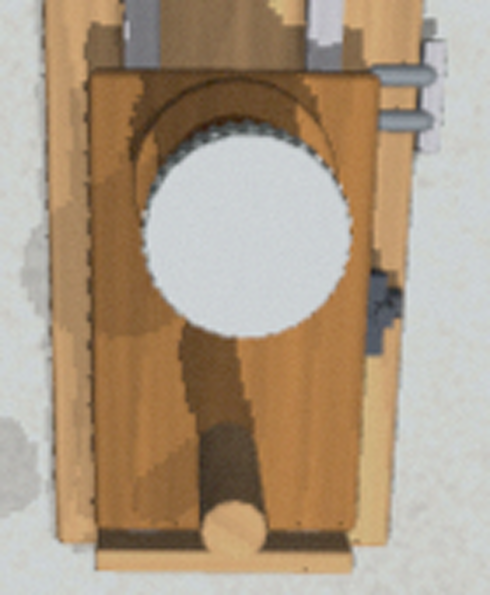

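```bash
python3 -c "
from h import *
c=load('w1'); P=lambda u,v,z: plane(c,270+u/3.5,90+v/3.5,z)
cap=P(248,235,.157);peg=P(234,530,.12);print('cap',cap,'peg',peg,'d',np.linalg.norm((cap-peg)[:2]))
e=plane(c,280.3,5,.015)-plane(c,286.2,235,.015); fl,fr,rl,rr=P(92,72,.044),P(378,72,.044),P(98,530,.044),P(352,530,.044)
for n,d in(('plank',e),('cappeg',cap-peg),('carL',fl-rl),('carR',fr-rr)): print(n,np.linalg.norm(d),np.rad2deg(np.arctan2(d[1],d[0])))
y=e/np.linalg.norm(e); x=np.array([y[1],-y[0],0])
f=lambda p:((p-peg)@x,(p-peg)@y)
print('front',f(fl),f(fr),'rear',f(rl),f(rr))
for z in(.015,.02,.025): print(z,'ridges',f(P(405,75,z)),f(P(400,120,z)))
print('roller', f(P(382,303,.03)),f(P(382,303,.02)))
t=load('top0');s=load('scene0');print('tri cap',tri(c,(340.9,157.1),s,(298,182)),tri(c,(336.9,241.4),s,(272,209)))
"
```

```text
cap [0.53722377 0.00664958 0.157     ] peg [ 0.52230768 -0.09264214  0.12      ] d 0.10040585542874919
plank 0.28957522877621245 81.5906222224089
cappeg 0.10700624189447495 81.45663413515175
carL 0.1690977346897817 81.51169924051095
carR 0.16907513398402216 81.4612401284688
front (np.float64(-0.04798991122524267), np.float64(0.13392507158716083)) (np.float64(0.04869613441182598), np.float64(0.13475403538874486)) rear (np.float64(-0.048222837513128745), np.float64(-0.035172502678587354)) (np.float64(0.04831433881601016), np.float64(-0.03432066752046641))
0.015 ridges (np.float64(0.06288892491568941), np.float64(0.13200140312571806)) (np.float64(0.062067839472033356), np.float64(0.11602280402005619))
0.02 ridges (np.float64(0.06202607589793121), np.float64(0.1323196185234523)) (np.float64(0.06121395917418009), np.float64(0.11651555372595639))
0.025 ridges (np.float64(0.061163226880172894), np.float64(0.13263783392118655)) (np.float64(0.06036007887632682), np.float64(0.11700830343185656))
roller (np.float64(0.05695085745688855), np.float64(0.050995834538526144)) (np.float64(0.05860090277534019), np.float64(0.04850823934079627))
tri cap (array([0.5383401 , 0.00704114, 0.15559853]), [np.float64(0.0012148885784164928), np.float64(0.0012148885784163982)]) (array([ 0.52145385, -0.08925923,  0.12865842]), [np.float64(0.001220694175273749), np.float64(0.0012206941752737422)])
```

Widths, lengths and the peg-to-cap distance all match the text. The aid's y axis points at 81.5° and the travel to the station is about 75 mm.

```bash
python3 -c "
from h import *
go([.5223,-.0926,.082],1.4224)"
```

```text
clock 2.7 pos [ 0.5188 -0.0097  0.3299] yaw 1.43 q [-0.27 -0.09  0.08  1.75 -0.    1.44] shift [-0.272  0.051  0.826] turn [-0.     0.     0.004]
```

Call:
servo_tool(
  motion=[
    [[-0.13,0.025,0.1],[0,0,0.004]],
    [[-0.272,0.051,0.2],[0,0,0.004]],
    [[-0.272,0.051,0.3],[0,0,0.004]],
    [[-0.272,0.051,0.4],[0,0,0.004]],
    [[-0.272,0.051,0.5],[0,0,0.004]],
    [[-0.272,0.051,0.59],[0,0,0.004]],
    [[-0.272,0.051,0.68],[0,0,0.004]],
    [[-0.272,0.051,0.76],[0,0,0.004]],
    [[-0.272,0.051,0.826],[0,0,0.004]],
    [[-0.272,0.051,0.826],[0,0,0.004]],
  ],
  grip=-1,
)

```text
clock: 3.95
ee_pos: [0.5211, -0.0934, 0.0811]
ee_rot: [-2.381, -2.046, 0.002]
force: [-0.4, -0.2, 0.4]
opening: 0.997
finger_force: 0.0
```

Call:
servo_tool(
  motion=[
    [[0,0,0],[0,0,0]],
    [[0,0,0],[0,0,0]],
    [[0,0,0],[0,0,0]],
    [[0,0,0],[0,0,0]],
    [[0,0,0],[0,0,0]],
    [[0,0,0],[0,0,0]],
    [[0,0,0],[0,0,0]],
    [[0,0,0],[0,0,0]],
    [[0,0,0],[0,0,0]],
    [[0,0,0],[0,0,0]],
  ],
  grip=1,
  grip_force=60,
)

```text
clock: 5.2
ee_pos: [0.5218, -0.0934, 0.0832]
ee_rot: [-2.382, -2.048, 0.002]
force: [-6.6, -0.1, 7.9]
opening: 0.241
finger_force: 59.0
```

```bash
python3 -c "
from h import *
d=[np.cos(1.4224)*.0746,np.sin(1.4224)*.0746,0]
go(bot.get_obs()['ee_pos']+d,1.4224); o=bot.get_obs(); print(o['force'],o['finger_force'],o['opening'])
c=snap('wrist','w2')"
```

```text
clock 5.2 pos [ 0.5218 -0.0934  0.0832] yaw 1.421 q [-0.42 -0.08 -0.36  1.29 -0.    1.3 ] shift [ 0.249 -0.    -0.   ] turn [-0.     0.    -0.001]
[-6.59159948 -0.07019269  7.85016097] 58.98200869560242 0.24137758655479943
```

View pics/w2.png

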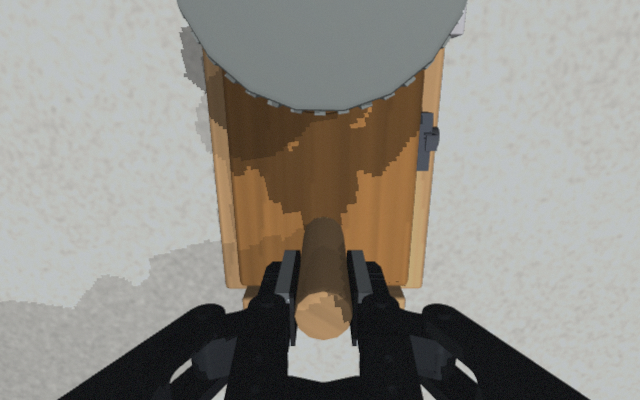

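The peg is held squarely between the pads. Now I'll slide it.

Call:
servo_tool(
  motion=[
    [[0.02,0,0],[0,0,0]],
    [[0.055,0,0],[0,0,0]],
    [[0.09,0,0],[0,0,0]],
    [[0.125,0,0],[0,0,0]],
    [[0.155,0,0],[0,0,0]],
    [[0.18,0,0],[0,0,0]],
    [[0.205,0,0],[0,0,0]],
    [[0.225,0,0],[0,0,0]],
    [[0.24,0,0],[0,0,0]],
    [[0.249,0,0],[0,0,0]],
  ],
)

```text
clock: 6.5
ee_pos: [0.5329, -0.0193, 0.0832]
ee_rot: [-2.381, -2.048, 0.002]
force: [-7.7, -0.4, 8.1]
opening: 0.239
finger_force: 59.1
```

```bash
python3 -c "
from h import *
o=bot.get_obs(); print(o['force'],o['finger_force'],o['opening'],o['qd'].round(3)); go([.5223+np.cos(1.4224)*.0746,-.0926+np.sin(1.4224)*.0746,.0832],1.4224)
c=snap('wrist','w3'); i=cv2.imread('pics/w3.png')
cv2.imwrite('pics/z3.png',cv2.resize(i[0:220,360:520],None,fx=2.7,fy=2.7,interpolation=cv2.INTER_CUBIC))"
```

```text
[-7.74513045 -0.35104585  8.14094656] 59.11745488643646 0.23911329276295182 [ 0.041  0.007  0.006  0.001 -0.006  0.039]
clock 6.5 pos [ 0.5329 -0.0193  0.0832] yaw 1.421 q [-0.28 -0.07 -0.35  1.29 -0.    1.44] shift [0.002 0.001 0.   ] turn [-0.001  0.    -0.001]
```

View pics/z3.png

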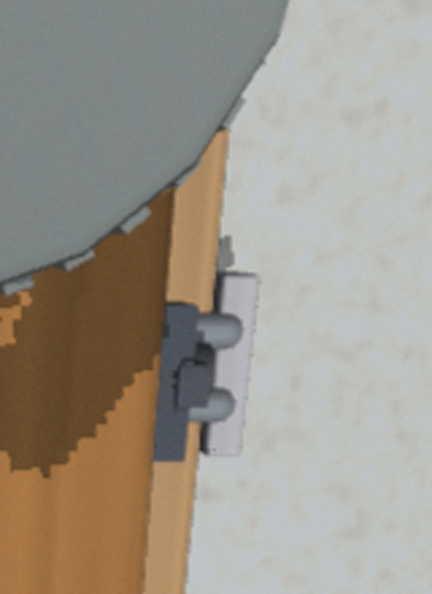

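The roller sits between the two ridges (bracket at about 380, ridges at about 328 and 405 in the crop). I'll release, let it settle and rise, then look again.

Call:
servo_tool(
  motion=[
    [[0,0,0],[0,0,0]],
    [[0,0,0],[0,0,0]],
    [[0,0,0],[0,0,0]],
    [[0,0,0],[0,0,0]],
    [[0,0,0],[0,0,0]],
    [[0,0,-0.15],[0,0,0]],
    [[0,0,-0.3],[0,0,0]],
    [[0,0,-0.45],[0,0,0]],
    [[0,0,-0.6],[0,0,0]],
    [[0,0,-0.7],[0,0,0]],
  ],
  grip=-1,
)

```text
clock: 7.8
ee_pos: [0.5339, -0.0196, 0.2949]
ee_rot: [2.38, 2.047, 0.002]
force: [0.4, -0.5, -0.6]
opening: 1.003
finger_force: 0.0
```

Call:
servo_tool(
  motion=[
    [[0.1,0,0],[0,0,0]],
    [[0.2,0,0],[0,0,0]],
    [[0.3,0,0],[0,0,0]],
    [[0.33,0,0],[0,0,0]],
    [[0.33,0,0],[0,0,0]],
    [[0.33,0,0],[0,0,0]],
    [[0.33,0,0],[0,0,0]],
    [[0.33,0,0],[0,0,0]],
    [[0.33,0,0],[0,0,0]],
    [[0.33,0,0],[0,0,0]],
  ],
)

```text
clock: 9.05
ee_pos: [0.5484, 0.0783, 0.2925]
ee_rot: [2.382, 2.048, -0.0]
force: [0.2, -0.3, -0.1]
opening: 0.999
finger_force: 0.0
```

```bash
python3 -c "
from h import *
go([.5483,.0804,.2],1.4224)
c=snap('wrist','w4');i=cv2.imread('pics/w4.png')
print('pred cap',proj(c,[.5483,.0804,.157]),'peg',proj(c,[.5334,-.0188,.12]))
x0,y0=np.int64(proj(c,[.5483,.0804,.157]))
a=i[80:320,210:460]; cv2.imwrite('pics/z4.png',cv2.resize(a,None,fx=2.4,fy=2.4,interpolation=cv2.INTER_CUBIC))"
```

```text
clock 9.05 pos [0.5484 0.0783 0.2925] yaw 1.42 q [-0.09 -0.01  0.09  1.67 -0.    1.63] shift [ 0.007 -0.001  0.308] turn [ 0.     0.    -0.001]
pred cap [322.93948949 184.56276075] peg [323.10865621 270.92781   ]
```

View pics/z4.png

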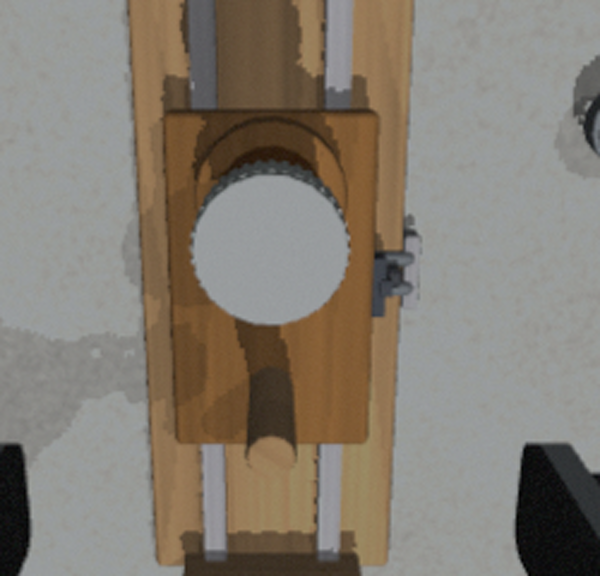

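The roller bracket sits between the ridges (crop rows 258 and 290, roller at about 275). The cap is at about (323,181) and the peg at (323,270). I'll check the numbers.

```bash
python3 -c "
from h import *
c=load('w4'); P=lambda u,v,z: plane(c,210+u/2.4,80+v/2.4,z)
y=np.array([np.cos(1.4224),np.sin(1.4224),0]);x=np.array([y[1],-y[0],0])
cap=P(271,243.5,.157);peg=P(272,455,.12);print(cap,peg,np.linalg.norm((cap-peg)[:2]))
f=lambda p:(round((p-peg)@x,4),round((p-peg)@y,4))
F,B=P(271,111,.044),P(271,443,.044);print('front,rear,mid',f(F),f(B),f((F+B)/2),'ridges',f(P(398,258,.02)),f(P(398,290,.02)))
t,s=snap('top','top4'),snap('scene','scene4')
for k,a,r in(('t',t,(214-70,345-70)),):
  pass
for n,q in(('top4',t),('scene4',s)): print(n,proj(q,cap),proj(q,peg))
for q in(t,s):
  u,v=np.int64(proj(q,cap)); b=q['pixels'][v-16:v+17,u-16:u+17].astype(int); m=((b.max(2)-b.min(2)<25)&(b.min(2)>110)).astype('uint8')
  n,l,st,ce=cv2.connectedComponentsWithStats(m); print([(st[k,4],ce[k].round(1)+[u-16,v-16],st[k,:4]) for k in range(1,n) if st[k,4]>40])
"
```

```text
[0.54867628 0.08300306 0.157     ] [ 0.53385137 -0.01733122  0.12      ] 0.10142359821055401
front,rear,mid (np.float64(-0.0001), np.float64(0.1339)) (np.float64(-0.0005), np.float64(-0.0353)) (np.float64(-0.0003), np.float64(0.0493)) ridges (np.float64(0.0646), np.float64(0.0573)) (np.float64(0.0653), np.float64(0.0401))
top4 [295.43464557 209.05132241] [328.93953049 215.99513026]
scene4 [315.88661975 165.12768727] [291.65500728 194.67031697]
[]
[(np.int32(677), array([311.5, 160.7]), array([ 0,  0, 33, 33], dtype=int32))]
```

The roller's mid-point is within 1 mm of the ridges' mid-point, so it is in the detent. Next I'll grasp the cap.

Call:
servo_tool(
  motion=[
    [[0.014,0,0.1],[0,0,0]],
    [[0.014,0,0.2],[0,0,0]],
    [[0.014,0,0.3],[0,0,0]],
    [[0.014,0,0.38],[0,0,0]],
    [[0.014,0,0.44],[0,0,0]],
    [[0.014,0,0.49],[0,0,0]],
    [[0.014,0,0.53],[0,0,0]],
    [[0.014,0,0.555],[0,0,0]],
    [[0.014,0,0.555],[0,0,0]],
    [[0.014,0,0.555],[0,0,0]],
  ],
)

```text
clock: 10.45
ee_pos: [0.5493, 0.0825, 0.1266]
ee_rot: [2.381, 2.048, 0.001]
force: [-1.0, 0.8, -0.0]
opening: 0.999
finger_force: 0.0
```

Call:
servo_tool(
  motion=[
    [[0,0,0],[0,0,0]],
    [[0,0,0],[0,0,0]],
    [[0,0,0],[0,0,0]],
    [[0,0,0],[0,0,0]],
    [[0,0,0],[0,0,0]],
    [[0,0,0],[0,0,0]],
    [[0,0,0],[0,0,0]],
    [[0,0,0],[0,0,0]],
    [[0,0,0],[0,0,0]],
    [[0,0,0],[0,0,0]],
  ],
  grip=1,
  grip_force=80,
)

```text
clock: 11.7
ee_pos: [0.5489, 0.0825, 0.1263]
ee_rot: [2.382, 2.048, -0.0]
force: [-3.1, -0.3, 5.7]
opening: 0.604
finger_force: 82.4
```

Call:
servo_tool(
  motion=[
    [[0,0,0.005],[0,0,0]],
    [[0,0,0.01],[0,0,0]],
    [[0,0,0.015],[0,0,0]],
    [[0,0,0.02],[0,0,0]],
    [[0,0,0.02],[0,0,0]],
    [[0,0,0.02],[0,0,0]],
    [[0,0,0.02],[0,0,0]],
    [[0,0,0.02],[0,0,0]],
    [[0,0,0.02],[0,0,0]],
    [[0,0,0.02],[0,0,0]],
  ],
)

```text
clock: 12.95
ee_pos: [0.549, 0.0825, 0.1207]
ee_rot: [2.382, 2.048, 0.0]
force: [-4.2, -0.2, 7.1]
opening: 0.603
finger_force: 82.9
```

Call:
servo_tool(
  motion=[
    [[0,0,0.003],[0,0,0]],
    [[0,0,0.006],[0,0,0]],
    [[0,0,0.009],[0,0,0]],
    [[0,0,0.009],[0,0,0]],
    [[0,0,0.009],[0,0,0]],
    [[0,0,0.009],[0,0,0]],
    [[0,0,0.009],[0,0,0]],
    [[0,0,0.009],[0,0,0]],
    [[0,0,0.009],[0,0,0]],
    [[0,0,0.009],[0,0,0]],
  ],
)

```text
clock: 14.2
ee_pos: [0.549, 0.0825, 0.1187]
ee_rot: [2.381, 2.048, 0.0]
force: [-7.0, 1.0, 14.0]
opening: 0.604
finger_force: 83.8
```

```bash
python3 -c "
from h import *
o=bot.get_obs(); print(o['force'],o['wrist_torque']); c=snap('wrist','w5'); print(proj(c,[.5486,.0825,.149]),proj(c,[.5334,-.0180,.12]))"
```

```text
[-7.02487653  0.98933292 14.03837813] [ 0.01318093  1.53423633 -0.00437329]
[322.72892862 307.8887394 ] [322.8346139  437.04066223]
```

View pics/w5.png

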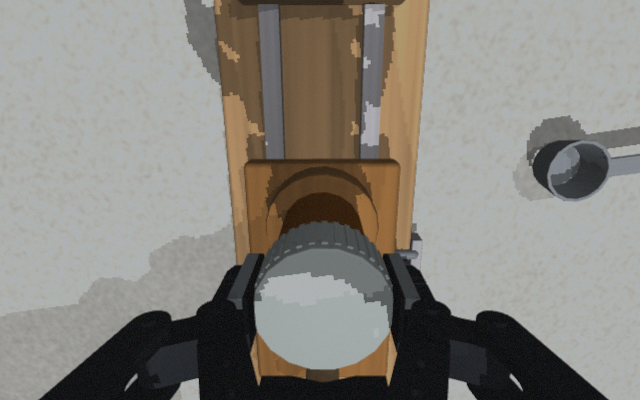

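The cap is gripped centrally and bottomed out: 14 N, about 7.6 mm down, cap at about (323,310). Now I'll twist.

Call:
servo_tool(
  motion=[
    [[0,0,0],[0,0,-0.05]],
    [[0,0,0],[0,0,-0.12]],
    [[0,0,0],[0,0,-0.19]],
    [[0,0,0],[0,0,-0.26]],
    [[0,0,0],[0,0,-0.33]],
    [[0,0,0],[0,0,-0.4]],
    [[0,0,0],[0,0,-0.47]],
    [[0,0,0],[0,0,-0.54]],
    [[0,0,0],[0,0,-0.6]],
    [[0,0,0],[0,0,-0.645]],
  ],
)

```text
clock: 15.5
ee_pos: [0.5463, 0.0828, 0.1187]
ee_rot: [-0.572, -3.084, 0.002]
force: [-24.5, 0.9, 23.2]
opening: 0.604
finger_force: 84.9
```

Call:
servo_tool(
  motion=[
    [[0,0,0],[0,0,0]],
    [[0,0,0],[0,0,0]],
    [[0,0,0],[0,0,0]],
    [[0,0,0],[0,0,0]],
    [[0,0,0],[0,0,0]],
    [[0,0,0],[0,0,0]],
    [[0,0,0],[0,0,0]],
    [[0,0,0],[0,0,0]],
    [[0,0,0],[0,0,0]],
    [[0,0,0],[0,0,0]],
  ],
)

```text
clock: 16.75
ee_pos: [0.5465, 0.0825, 0.1187]
ee_rot: [-0.577, -3.084, 0.003]
force: [-21.9, -1.4, 23.9]
opening: 0.6
finger_force: 84.6
```

```bash
python3 -c "
from h import *
o=bot.get_obs(); print(o['force'],o['wrist_torque']); go([.549,.0825,.17],1.4224+1.35)"
```

```text
[-21.91924224  -1.38328317  23.93698361] [-0.31515418  4.24810929  0.07091924]
clock 16.75 pos [0.5465 0.0825 0.1187] yaw 2.772 q [-0.09 -0.02 -0.24  1.36 -0.    0.28] shift [-0.007  0.003 -0.171] turn [-0.001 -0.002 -0.   ]
```

The twist reached 1.35 rad with little residual torque, though there is some side load. I'll relieve it and lift.

Call:
servo_tool(
  motion=[
    [[0.005,-0.002,0],[0,0,0]],
    [[0.008,-0.003,-0.01],[0,0,0]],
    [[0.008,-0.003,-0.025],[0,0,0]],
    [[0.008,-0.003,-0.045],[0,0,0]],
    [[0.008,-0.003,-0.07],[0,0,0]],
    [[0.008,-0.003,-0.1],[0,0,0]],
    [[0.008,-0.003,-0.13],[0,0,0]],
    [[0.008,-0.003,-0.16],[0,0,0]],
    [[0.008,-0.003,-0.19],[0,0,0]],
    [[0.008,-0.003,-0.21],[0,0,0]],
  ],
)

```text
clock: 18.0
ee_pos: [0.5466, 0.0826, 0.1811]
ee_rot: [0.578, 3.087, 0.0]
force: [0.1, 0.4, -0.2]
opening: 0.604
finger_force: 83.6
```

Call:
servo_tool(
  motion=[
    [[0,0,0],[0,0,0]],
    [[0,0,0],[0,0,0]],
    [[0,0,0],[0,0,0]],
    [[0,0,0],[0,0,0]],
    [[0,0,0],[0,0,0]],
    [[0,0,0],[0,0,0]],
    [[0,0,0],[0,0,0]],
    [[0,0,0],[0,0,0]],
    [[0,0,0],[0,0,0]],
    [[0,0,0],[0,0,0]],
  ],
)

```text
clock: 19.25
ee_pos: [0.5464, 0.0825, 0.1803]
ee_rot: [-0.578, -3.088, 0.0]
force: [0.8, -0.0, 0.9]
opening: 0.602
finger_force: 83.6
```

```bash
python3 -c "
from h import *
o=bot.get_obs(); print(o['force'],o['finger_force'],o['opening'],o['qd'].round(3)); snap('wrist','w6');snap('scene','s6')
a=cv2.imread('pics/w6.png'); b=cv2.imread('pics/s6.png')[100:225,240:390]
b=cv2.resize(b,None,fx=2.4,fy=2.4,interpolation=cv2.INTER_CUBIC); a=cv2.resize(a,(480,300)); cv2.imwrite('pics/z6.png',np.vstack([a,cv2.copyMakeBorder(b,0,0,0,480-b.shape[1],0)]))"
```

```text
[ 0.79233894 -0.0287735   0.93475735] 83.59713531019224 0.6019051184298809 [-0.001 -0.001 -0.    -0.    -0.001 -0.001]
```

View pics/z6.png

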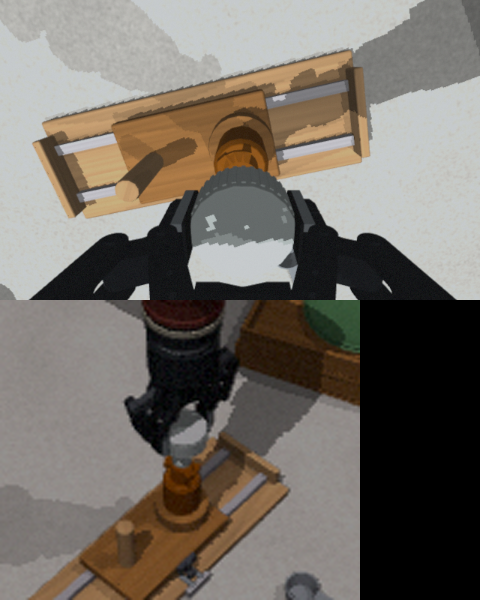

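The cap (about (243,225) in the upper picture) is held above the open vial, and the roller is at the clip. A quick check that the carrier hasn't shifted since it was in the detent:

```bash
python3 -c "
from h import *
g=lambda f: cv2.cvtColor(load(f)['pixels'],cv2.COLOR_RGB2GRAY).astype(np.float32)
a,b=g('scene4'),g('s6')
for r in((180,222,270,312),(195,225,308,330)):
  A=cv2.Canny(a[r[0]:r[1],r[2]:r[3]].astype('uint8'),40,100).astype(np.float32);B=cv2.Canny(b[r[0]:r[1],r[2]:r[3]].astype('uint8'),40,100).astype(np.float32)
  print(cv2.phaseCorrelate(A,B), cv2.phaseCorrelate(a[r[0]:r[1],r[2]:r[3]].copy(),b[r[0]:r[1],r[2]:r[3]].copy()))
"
```

```text
((0.44172921925620656, 0.6788785144634879), 0.7322118841571572) ((0.5314625760583596, 0.382952832378578), 0.9749735514322917)
((0.09133806871270167, 0.1205354229762996), 1.0142019069857067) ((-0.04803946219452371, 0.062137842701853074), 0.9805581159061856)
```

```bash
python3 -c "
from cell import order
print(order.close_job())"
```

```text
the job is handed in; nothing more can be done
None
```

I handed the job in at about 19 s: the carrier is in the station's detent, and the gripper holds the cap, twisted free, about 54 mm above its seat over the open vial; the hand-in returned no verdict.

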